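# Cover the egg cooker and hold its start button in

### The arm

A 6-joint arm with a two-finger parallel gripper is mounted at the origin on the work surface. World frame = base frame: x ahead of the robot, y to its left, z up, the work surface at z = 0. Lengths are in m, angles in rad, forces in N, time in s.
With the tool pointing down it reaches from about 0.2 to 0.875 m from the base axis. Payload 3.4 kg.
Tool frame: the origin (TCP) lies between the finger pads; the fingertips stand 25 mm ahead of it and the grasp point (between the pads) lies 6 mm ahead of it (r.nose_length is the z of the fingertips in the tool frame, in m); z points along the fingers, y is the line along which they close (so a half turn about z gives the same grasp; the last joint's range is limited). The gripper opens to 94 mm and grips with 3 to 60 N. Pads are 16 mm wide; open, the fingers measure 119 mm over their backs; the gripper's body (75 mm by 177 mm) begins 78 mm behind the grasp point.
Start: joints at [-1.352, 0.276, 1.505, -0, 1.361, -0.121], TCP at [0.192, -0.542, 0.23] pointing down, gripper open.
Joint ranges: [-2.89, 2.89], [-0.75, 2.08], [0.22, 2.7], [-1.18, 4.32], [0.11, 2.71], [-2.7, 2.7]. Speed limits (rad/s): [2.57, 2.57, 3.14, 3.14, 3.14, 3.14].

### API

Orientations are given as a unit quaternion [w, x, y, z].
In Python, from plant import r, gripper_to, inverse_kinematics, vision, models, telemetry gives the robot as it stands. Calls block until the motion is done:
- r.move_to(position, orientation): joint-space move of the TCP to a pose.
- r.move_l(position, rot=None, vel=0.15, guard=None): straight line of the TCP; rot=None keeps the orientation; vel is the mean speed in m/s. With guard (N) it stops when the force on the tool has changed by that much, and returns True; else False.
- r.movej(angles): joint-space move.
- gripper_to(opening, f_grip=None): finger opening in m; f_grip is the grip in N (None keeps the last); returns when the fingers have stopped.
- r.hold(seconds).
- inverse_kinematics(position, orientation): joint angles nearest the present ones, or None.
- vision.snapshot(name): name is "scene" or "side" or "wrist"; returns the picture (420x560x3 uint8, red, green, blue); there is no depth.
- vision.get_calibration(name): a dict with "fx", "fy", "cx", "cy" (pixels), "position" and "orientation" of the camera in the world. Camera axes: x right, y down, z forward; pixel columns grow to the right and rows downward; lengths in m; the calibration is good to about 2 mm. A picture is of the moment at which its call begins: read the wrist's pose just before it. get_calibration takes no time and is no camera call; for the wrist camera it gives the pose at the moment of the call.
A pose or a line that the arm cannot do raises r.PlanningError and nothing moves.
- r.sign_off(): hands the job in; it is judged then, once.
Trained networks look in the newest picture that a camera, given by its name, has taken for a name from the list of things; names that differ only in an ending like _2 or _b are one class to them, and where a whole thing is asked for, a point or a joint stands for the part that bears it (a point fixed in the world has none). Each returns a list of dicts, best first, with "score" (0 to 1); they miss things now and then, are a little off and sometimes report something else, mostly with a low value. They report only what shows in the picture. A call takes as long as a camera call. They do not tell look-alikes from the thing itself.
- models.boxes_of(thing, camera): "at" ([x, y, z] in m, in world coordinates, good to about 4 mm: the middle of the surface that is visible of it).
- models.regions_of(thing, camera): "pixels" (420x560 bool, what is visible of it).
- models.mark_of(thing, camera): "at" ([x, y, z] in m, in world coordinates, good to about 4 mm: a listed point, or the origin of a listed thing).
Readings, each from a call of its own:
- telemetry.current_t(): time.
- telemetry.current_joints(): joint angles.
- telemetry.current_dq(): joint speeds.
- telemetry.current_joint_efforts(): joint torques, N m.
- telemetry.current_ee_pos(): TCP position.
- telemetry.current_tool_rot(): TCP orientation.
- telemetry.current_wrist_force(): force on the tool from outside, world axes, zero at the start.
- telemetry.current_torque(): the same for the moment, N m.
- telemetry.current_opening(): finger opening in m.
- telemetry.current_finger_force(): force on a finger pad.
Only numpy, scipy, OpenCV 4.12 (cv2) and the standard library are available. Lean on these libraries where they do the work, as an engineer would, in place of code of your own. Each camera call takes 0.05 s, during which the arm holds its last target. There are 200 camera calls.

### The job

Set the clear dome squarely onto the egg cooker over the eggs, lowering it into place rather than dropping it, and let go of it. Then, with the fingers, press the cooker's white start button right down to its stop and finish while still holding it there, firmly but with no more than about 20 N, because the cooker only switches on after a long press. Leave everything else on the shelf where it is.

Things in the scene. Friction and masses are not known exactly. Their poses are not given: they have to be found in the camera images.
- egg_cooker: Red plastic egg cooker, fixed, round body 164 mm across. Origin: on the shelf under the body's axis, z up. Four brown eggs stand in its open top, tips 119 mm above the shelf, all within 58 mm of the axis. A control nose (66 mm wide, flat top 44 mm above the shelf) reaches along its own -x to 145 mm from the axis. At yaw 0 (varies by 0.4 rad either way) the nose points to the robot (-x).
- cooker_seat (a point): Point on the cooker's axis at the level red shoulder, 60 mm above the shelf: the dome's origin belongs here and its rim rests on the shoulder. A steel collar inside the shoulder, 134 mm across at the shoulder and tapering to 124 mm at 72 mm height, centres the dome.
- dome: Clear plastic dome lid, loose, 149 mm across, wall 3 mm, inner width 143 mm at the rim, top of the shell 76 mm above the rim, round red knob on top; about 0.16 kg (varies). It stands rim down on the shelf. Origin: centre of the rim plane, z up. Any turn about z is right.
- dome_knob (a point): Centre of the dome's round red knob, 92 mm above the rim plane. The knob is 30 mm across and reaches from 78 to 104 mm above the rim.
- start_button (a joint): Travel of the start button, m: 0 out, 0.008 fully down at its stop; it moves straight down. The spring returns it: 4 N to start it moving, growing to 8 N at the stop.
- button_top (a point): Centre of the top face of the white start button (28 mm across), on the cooker's nose 118 mm from the cooker's axis along the cooker's -x; it is 58 mm above the shelf when out, 50 mm when fully down (the nose's top is 44 mm). Moves with the button.
- saucepan_lid: Small stainless saucepan lid lying flat with a black knob, 164 mm across, 41 mm high; origin under its centre. To be left alone.
- egg_cup: Green silicone egg cup, empty, 52 mm across, 46 mm high; origin under its centre. To be left alone.
- porcelain_spoon: White porcelain soup spoon, 128 mm long, standing on its round bowl (45 mm across, 17 mm high, centred 35 mm along its own +x) with the handle rising along -x to about 36 mm; origin on the shelf under its middle. To be left alone.
- soy_bottle: Closed glass soy bottle, dark with red cap, 60 mm across, 147 mm high; origin under its centre. To be left alone.
- measuring_cup: Small white measuring cup, 48 mm across, 55 mm high; origin under its centre. To be left alone.
- salt_shaker: Glass salt shaker with steel cap, 44 mm across, 69 mm high; origin under its centre. To be left alone.
Things that resemble listed ones, but are neither listed nor needed, are in the scene too. What is shaped like the dome but pink is not meant.

How it is judged:
On the way, in this order (a step that is already met when the one before it is completed fails the run):
1. the dome sits squarely on the cooker's shoulder and has been let go (horizontal distance between dome and cooker_seat below 0.007 m and z of dome in the frame of cooker_seat between -0.003 and 0.003 m and angle between dome's own z axis and vertical below 0.05 rad and contact force between the fingers and dome below 0.2 N), for 0.3 s.
2. the fingers hold the start button down at its stop (value of joint start_button above 0.007 m and contact force between the fingers and egg_cooker above 5 N), for 0.5 s.
At the end, for the whole second after the job is handed in: Through the last second the fingers keep the start button at its stop (travel over 7 of 8 mm) with 5 to 22 N, while the dome rests on the cooker's shoulder untouched: within 7 mm of the axis, within 3 mm of the seat height, tilted less than 0.05 rad, at rest (all of step 2 and contact force between the fingers and egg_cooker below 22 N and horizontal distance between dome and cooker_seat below 0.007 m and z of dome in the frame of cooker_seat between -0.003 and 0.003 m and angle between dome's own z axis and vertical below 0.05 rad and linear speed of dome below 0.02 m/s and contact force between each of the arm, the fingers and dome below 0.5 N); the arm keeps its last pose, push and grip.
It fails at once if the dome is dropped (moves faster than 0.5 m/s with no finger on it) (linear speed of dome above 0.5 m/s and contact force between the fingers and dome below 0.05 N).
It fails at once if something else on the shelf is moved by more than 15 mm (distance of any of saucepan_lid, egg_cup, porcelain_spoon, soy_bottle, measuring_cup, salt_shaker from where it was at the start of the episode above 0.015 m).
It also fails if it takes over 58 s, if anything falls off the work surface, if the arm or the gripper's body presses on something with over 40 N, if the wrist force passes 120 N, or if a joint passes its speed limit or range.

## Working session

There is one attempt and no reset: what is moved stays moved. The work goes in short steps, each a Python script; the robot and the scene stay as the last script left them, time stands still between calls to the robot, and variables do not carry over. Pictures are saved under pics/ and viewed, at most 10 in all, crops included, and the job is handed in when it is done.

```bash
mkdir -p pics; cat > h.py <<'E'
import numpy as np, cv2
from plant import r, gripper_to, inverse_kinematics, vision, models, telemetry
def save(n,f): im=vision.snapshot(n); cv2.imwrite('pics/'+f,im[:,:,::-1]); return im
E
python3 - <<'E'
from h import *
a=save('scene','a.png'); b=save('side','b.png')
cv2.imwrite('pics/ab.png',np.hstack([cv2.imread('pics/a.png'),cv2.imread('pics/b.png')])[:, :])
im=cv2.imread('pics/ab.png'); 
for c in ('scene','side'):
  for t in ('egg_cooker','dome','dome_knob','cooker_seat','button_top'):
    print(c,t,[(np.round(d['at'],3).tolist(),round(d['score'],2)) for d in models.mark_of(t,c)])
print(telemetry.current_t())
E
```

```text
scene egg_cooker [([0.567, 0.148, -0.0], 0.9), ([0.492, -0.415, 0.002], 0.32)]
scene dome [([0.359, -0.262, 0.002], 0.96), ([0.559, -0.131, 0.004], 0.71), ([0.157, -0.308, -0.002], 0.68), ([0.361, -0.058, -0.0], 0.61)]
scene dome_knob [([0.157, -0.307, 0.09], 0.96), ([0.362, -0.059, 0.088], 0.86), ([0.364, -0.26, 0.091], 0.75), ([0.564, -0.134, 0.091], 0.73)]
scene cooker_seat [([0.564, 0.146, 0.063], 0.6)]
scene button_top [([0.449, 0.151, 0.055], 0.46)]
side egg_cooker [([0.569, 0.153, 0.001], 0.56)]
side dome [([0.362, -0.058, -0.004], 0.85), ([0.56, -0.136, -0.003], 0.79), ([0.361, -0.258, -0.0], 0.78), ([0.158, -0.304, 0.0], 0.7)]
side dome_knob [([0.365, -0.059, 0.092], 0.97), ([0.159, -0.306, 0.092], 0.9), ([0.366, -0.257, 0.093], 0.87), ([0.561, -0.136, 0.091], 0.8)]
side cooker_seat [([0.567, 0.152, 0.06], 0.96)]
side button_top [([0.448, 0.149, 0.06], 0.44)]
0.6
```

View pics/a.png

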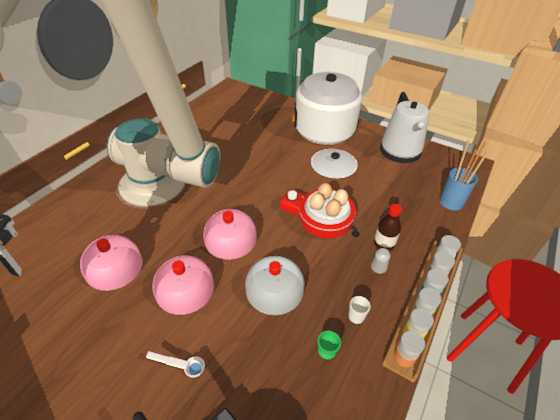

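View pics/b.png

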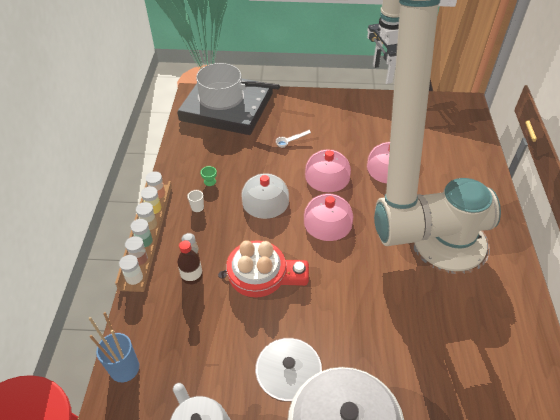

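The clear dome is the transparent one at scene (275,285) and side (265,195), which is about (0.56,-0.134). The other three are pink. The cooker is at scene (328,208) and side (257,267), with its nose pointing at the robot, so yaw is about 0. Next I'll refine both from the wrist camera.

```bash
cat >> h.py <<'E'
from scipy.spatial.transform import Rotation as Rn
def P(cal):
    w,x,y,z=cal['orientation']; R=Rn.from_quat([x,y,z,w]).as_matrix().T
    K=np.array([[cal['fx'],0,cal['cx']],[0,cal['fy'],cal['cy']],[0,0,1]])
    return K@np.c_[R,-R@np.array(cal['position'])]
def proj(cal,p): q=P(cal)@np.r_[p,1]; return q[:2]/q[2]
def tri(Ps,uv):
    A=np.vstack([np.r_[u*p[2]-p[0]] if k==0 else v*p[2]-p[1] for p,(u,v) in zip(Ps,uv) for k in (0,1)])
    X=np.linalg.svd(A)[2][-1]; return X[:3]/X[3]
def near(t,c,p):
    l=[d for d in models.mark_of(t,c) if np.linalg.norm(np.array(d['at'])-p)<.04]
    return [np.round(d['at'],4).tolist()+[round(d['score'],2)] for d in l[:1]]
E
python3 - <<'E'
from h import *
for c in('scene','side'):
    print(c,proj(vision.get_calibration(c),[.56,-.135,.092]))
print(telemetry.current_tool_rot(),vision.get_calibration('wrist')['position'],telemetry.current_ee_pos())
for q in([0,1,0,0],[0,0,1,0]):
  print(q,[None if (j:=inverse_kinematics(p,q)) is None else np.round(j,2) for p in([.56,-.135,.106],[.567,.15,.17],[.449,.15,.075])])
q=[0,1,0,0] if (j:=inverse_kinematics([.56,-.135,.3],[0,1,0,0])) is not None and abs(j[5])<2 else [0,0,1,0]
print(q)
V=[]
for i,(p,ts) in enumerate([([.48,-.09,.32],['k']),([.56,-.2,.30],['k']),([.50,.10,.32],['c']),([.45,.2,.34],['c'])]):
    r.move_to(p,q); cal=vision.get_calibration('wrist'); save('wrist',f'w{i}.png')
    L=[('dome_knob',[.562,-.135,.092]),('dome',[.56,-.135,0])] if ts==['k'] else [('cooker_seat',[.567,.15,.06]),('egg_cooker',[.567,.15,0]),('button_top',[.449,.15,.058])]
    for t,x in L: print(i,t,near(t,'wrist',np.array(x)),proj(cal,x).round())
print(telemetry.current_t())
cv2.imwrite('pics/w.png',cv2.resize(np.vstack([np.hstack([cv2.imread(f'pics/w{i}.png') for i in(0,1)]),np.hstack([cv2.imread(f'pics/w{i}.png') for i in(2,3)])]),(800,600)))
E
```

```text
scene [273.87201776 266.40178113]
side [264.39792259 180.43857336]
[6.14645729e-05 9.85601276e-01 1.69086136e-01 1.87390268e-05] [ 0.25890908 -0.51767144  0.38393937] [ 0.19166415 -0.54215995  0.23049235]
[0, 1, 0, 0] [array([-0.36,  0.37,  1.69, -0.  ,  1.08,  1.21]), array([ 0.14,  0.33,  1.58, -0.  ,  1.23,  1.71]), array([ 0.18,  0.27,  1.95, -0.  ,  0.92,  1.75])]
[0, 0, 1, 0] [array([-0.36,  0.37,  1.69, -0.  ,  1.08, -1.93]), array([ 0.14,  0.33,  1.58, -0.  ,  1.23, -1.43]), array([ 0.18,  0.27,  1.95, -0.  ,  0.92, -1.4 ])]
[0, 1, 0, 0]
0 dome_knob [] [318. 118.]
0 dome [[0.5629, -0.1353, 0.0033, 0.89]] [311. 121.]
1 dome_knob [[0.5572, -0.1372, 0.0973, 0.7]] [227. 187.]
1 dome [[0.5612, -0.1375, 0.0007, 0.75]] [237. 176.]
2 cooker_seat [[0.5674, 0.1546, 0.0621, 0.61]] [242. 131.]
2 egg_cooker [[0.5662, 0.1487, 0.0022, 0.59]] [247. 130.]
2 button_top [[0.4469, 0.1502, 0.0598, 0.77]] [245. 217.]
3 cooker_seat [[0.5687, 0.1532, 0.0603, 0.87]] [318.  92.]
3 egg_cooker [[0.5673, 0.1477, 0.0014, 0.67]] [314.  96.]
3 button_top [[0.4456, 0.1468, 0.0585, 0.58]] [316. 180.]
5.5667
```

View pics/w.png

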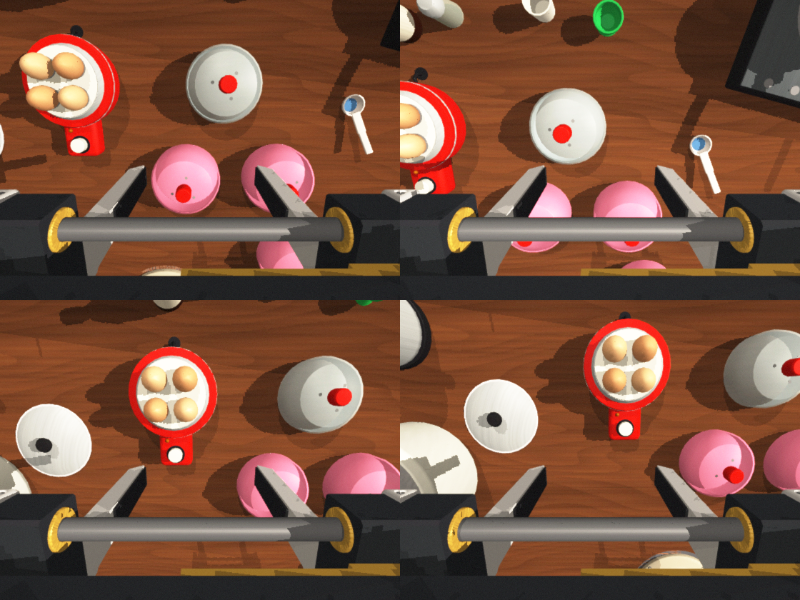

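The wrist views show the clear dome with its red knob at native pixels of about (319,117) in w0 and (228,187) in w1, and the cooker with its nose toward the robot in w2 and w3. Next I triangulate the colour blobs.

```bash
python3 - <<'E'
from h import *
cal=vision.get_calibration('wrist'); off=np.array(cal['position'])-telemetry.current_ee_pos()
pos=[[.48,-.09,.32],[.56,-.2,.30],[.50,.10,.32],[.45,.2,.34]]
Ps=[P({**cal,'position':np.array(p)+off}) for p in pos]
ims=[cv2.imread(f'pics/w{i}.png').astype(int) for i in range(4)]
red=[((i[:,:,2]>110)&(i[:,:,1]<70)&(i[:,:,0]<70)).astype('uint8') for i in ims]
def blob(m,g):
    n,l,s,c=cv2.connectedComponentsWithStats(m); ok=[k for k in range(1,n) if s[k,4]>60]
    k=min(ok,key=lambda k:np.hypot(*(c[k]-g))); return l==k,c[k],s[k]
k=[blob(red[i],g) for i,g in((0,(319,117)),(1,(228,187)))]
print('knob',[x[1] for x in k],[x[2] for x in k],tri(Ps[:2],[x[1] for x in k]))
cen=[];but=[]
for i,g in((2,(242,131)),(3,(318,92))):
    b=blob(red[i],g)[0].astype('uint8'); cs,_=cv2.findContours(b,0,1); f=np.zeros_like(b); cv2.drawContours(f,[max(cs,key=cv2.contourArea)],-1,1,-1)
    o=cv2.morphologyEx(f,cv2.MORPH_OPEN,cv2.getStructuringElement(2,(61,61)))
    cs,_=cv2.findContours(o,0,1); e=cv2.fitEllipse(cv2.convexHull(max(cs,key=cv2.contourArea))); cen.append(e[0]); print(e)
    w=(ims[i].min(2)>150).astype('uint8'); q=blob(w,((245,217),(316,180))[i-2]); but.append(q[1]); print('b',q[1],q[2])
C=tri(Ps[2:],cen); B=tri(Ps[2:],but); print('cooker',C,'button',B)
for u,p in zip(cen,Ps[2:]):
    A=np.array([u[0]*p[2]-p[0],u[1]*p[2]-p[1]]); print('at z.058',np.linalg.solve(A[:,:2],-A[:,2]*.058-A[:,3]))
for u,p in zip(but,Ps[2:]):
    A=np.array([u[0]*p[2]-p[0],u[1]*p[2]-p[1]]); print('b z.058',np.linalg.solve(A[:,:2],-A[:,2]*.058-A[:,3]))
E
```

```text
knob [array([318.63366337, 117.93267327]), array([226.76208897, 186.83945841])] [array([306, 106,  26,  25, 505], dtype=int32), array([214, 174,  26,  26, 517], dtype=int32)] [ 0.56167806 -0.13539258  0.08985845]Traceback (most recent call last):
  File "<stdin>", line 16, in <module>
ValueError: max() iterable argument is empty
```

```bash
python3 - <<'E'
from h import *
cal=vision.get_calibration('wrist'); off=np.array(cal['position'])-telemetry.current_ee_pos()
pos=[[.50,.10,.32],[.45,.2,.34]]
Ps=[P({**cal,'position':np.array(p)+off}) for p in pos]
cen=[];but=[]
for i,g,gb in((2,(242,131),(245,217)),(3,(318,92),(316,180))):
    im=cv2.imread(f'pics/w{i}.png').astype(int)
    m=((im[:,:,2]>90)&(im[:,:,1]<80)&(im[:,:,0]<80)&(im[:,:,2]>2.2*im[:,:,1])).astype('uint8')
    yy,xx=np.mgrid[:420,:560]; m[np.hypot(xx-g[0],yy-g[1])>120]=0
    m=cv2.morphologyEx(m,cv2.MORPH_CLOSE,np.ones((5,5)))
    cs,_=cv2.findContours(m,0,1); f=np.zeros_like(m); cv2.drawContours(f,[max(cs,key=cv2.contourArea)],-1,1,-1)
    o=cv2.morphologyEx(f,cv2.MORPH_OPEN,cv2.getStructuringElement(2,(61,61)))
    cs,_=cv2.findContours(o,0,1); e=cv2.fitEllipse(max(cs,key=cv2.contourArea)); cen.append(e[0]); print(f.sum(),o.sum(),e)
    w=(im.min(2)>150).astype('uint8'); n,l,s,c=cv2.connectedComponentsWithStats(w)
    k=min([k for k in range(1,n) if s[k,4]>60],key=lambda k:np.hypot(*(c[k]-gb))); but.append(c[k]); print('b',c[k],s[k])
print('cooker',tri(Ps,cen),'button',tri(Ps,but))
for n,us in(('c',cen),('b',but)):
  for u,p in zip(us,Ps):
    A=np.array([u[0]*p[2]-p[0],u[1]*p[2]-p[1]]); print(n,'z.058',np.linalg.solve(A[:,:2],-A[:,2]*.058-A[:,3]))
E
```

```text
14338 12614 ((240.8451385498047, 130.51168823242188), (121.67859649658203, 130.69569396972656), 164.02978515625)
b [245.24307692 217.02153846] [236 207  20  21 325]
14396 12615 ((317.769287109375, 91.31777954101562), (119.93705749511719, 132.6166229248047), 11.014145851135254)
b [315.45150502 179.98996656] [306 170  20  20 299]
cooker [0.56659781 0.15113541 0.06393176] button [0.44739559 0.15018364 0.05442832]
c z.058 [0.56679418 0.1519964 ]
c z.058 [0.56696369 0.1503048 ]
b z.058 [0.4488201 0.1499355]
b z.058 [0.44764143 0.15040008]
```

```bash
python3 - <<'E'
from h import *
q=[0,1,0,0]
gripper_to(.07); r.move_to([.5615,-.1355,.16],q)
print(r.move_l([.5615,-.1355,.105],vel=.06,guard=4),telemetry.current_ee_pos())
gripper_to(.0,20); print(telemetry.current_opening(),telemetry.current_finger_force())
z0=telemetry.current_ee_pos()[2]
r.move_l([.5615,-.1355,z0+.17],vel=.12); print(telemetry.current_opening(),telemetry.current_wrist_force())
r.move_l([.567,.08,z0+.17],vel=.15)
r.hold(.3); save('side','c.png'); save('scene','d.png')
for c in('scene','side'):
    for t in('dome','dome_knob'):print(c,t,[(np.round(d['at'],4),round(d['score'],2)) for d in models.mark_of(t,c) if d['at'][1]>0])
print(telemetry.current_ee_pos(),telemetry.current_opening(),telemetry.current_t())
cv2.imwrite('pics/cd.png',np.hstack([cv2.imread('pics/c.png')[100:350,150:450],cv2.imread('pics/d.png')[50:300,200:500]]))
E
```

```text
False [ 0.56185202 -0.1356966   0.10538714]
0.029656504276791198 20.00009267739273
0.02944489281004467 [-0.16914236  0.82174884 -2.26096948]
scene dome [(array([0.5661, 0.0827, 0.1725]), 0.97)]
scene dome_knob [(array([0.5712, 0.0765, 0.2603]), 0.8)]
side dome [(array([0.5687, 0.0822, 0.1676]), 0.97)]
side dome_knob [(array([0.5628, 0.0796, 0.2607]), 0.87)]
[0.56701828 0.07996436 0.27500704] 0.029155759813528123 13.1417
```

View pics/cd.png

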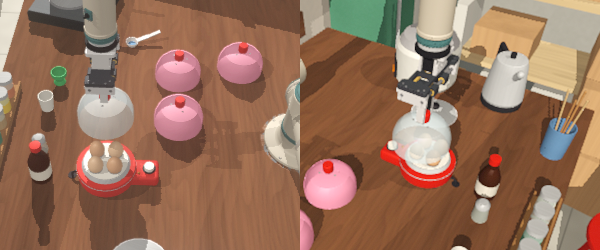

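The dome is held upright and centred under the gripper, at about (105,115) in the left crop. Now I lower it.

```bash
python3 - <<'E'
from h import *
r.move_l([.567,.1505,.275],vel=.12); r.hold(.3)
print(r.move_l([.567,.1505,.195],vel=.08,guard=4),telemetry.current_ee_pos())
print(r.move_l([.567,.1505,.162],vel=.02,guard=3),telemetry.current_ee_pos(),telemetry.current_wrist_force())
save('side','e.png'); save('scene','f.png')
for c in('scene','side'):
    for t in('dome','dome_knob','cooker_seat'):print(c,t,[(np.round(d['at'],4),round(d['score'],2)) for d in models.mark_of(t,c) if d['at'][1]>0])
print(telemetry.current_t())
cv2.imwrite('pics/ef.png',cv2.resize(np.hstack([cv2.imread('pics/e.png')[180:330,170:350],cv2.imread('pics/f.png')[110:260,240:420]]),(800,333)))
E
```

```text
False [0.56750625 0.15058028 0.19566627]
True [0.56692229 0.1504825  0.16500038] [-0.94938364 -0.23742278  5.97757916]
scene dome [(array([0.5653, 0.1534, 0.0628]), 0.9)]
scene dome_knob [(array([0.5698, 0.15  , 0.1478]), 0.83), (array([0.451 , 0.1494, 0.059 ]), 0.59)]
scene cooker_seat []
side dome [(array([0.5671, 0.1513, 0.0558]), 0.74)]
side dome_knob [(array([0.5672, 0.1495, 0.1525]), 0.67)]
side cooker_seat []
17.075
```

View pics/ef.png

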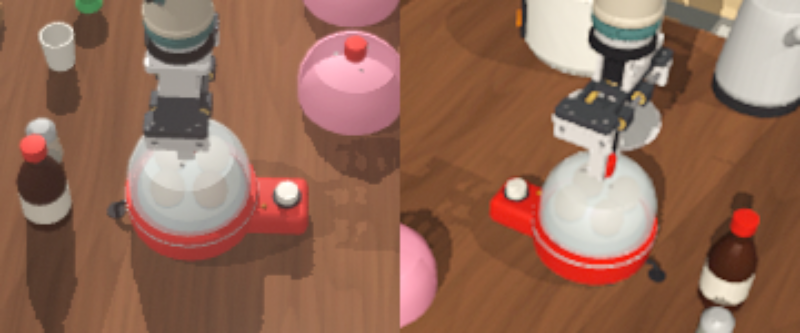

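The dome sits level on the shoulder, and contact came at exactly the expected height. I'll release it, retract and check before pressing.

```bash
python3 - <<'E'
from h import *
gripper_to(.06); r.hold(.3)
p=telemetry.current_ee_pos()
r.move_l([p[0],p[1],.26],vel=.1)
r.hold(.2); gripper_to(0,10)
r.move_l([.44,.15,.26],vel=.15)
save('side','g.png'); save('scene','h.png')
for c in('scene','side'):
    for t in('dome','dome_knob','button_top'):print(c,t,[(np.round(d['at'],4),round(d['score'],2)) for d in models.mark_of(t,c) if d['at'][1]>0])
print(telemetry.current_t(),telemetry.current_wrist_force(),telemetry.current_opening())
cv2.imwrite('pics/gh.png',cv2.resize(np.hstack([cv2.imread('pics/g.png')[180:330,170:350],cv2.imread('pics/h.png')[110:260,240:420]]),(800,333)))
E
```

```text
scene dome [(array([0.5682, 0.1531, 0.0611]), 0.67)]
scene dome_knob [(array([0.5719, 0.1515, 0.1534]), 0.98)]
scene button_top [(array([0.4491, 0.1505, 0.0589]), 0.62)]
side dome [(array([0.5661, 0.1501, 0.059 ]), 0.98)]
side dome_knob [(array([0.5649, 0.1506, 0.1518]), 0.81)]
side button_top [(array([0.4493, 0.1506, 0.0593]), 0.46)]
21.7333 [0.06552147 0.50738903 0.29945813] 0.0004370286386968518
```

View pics/gh.png

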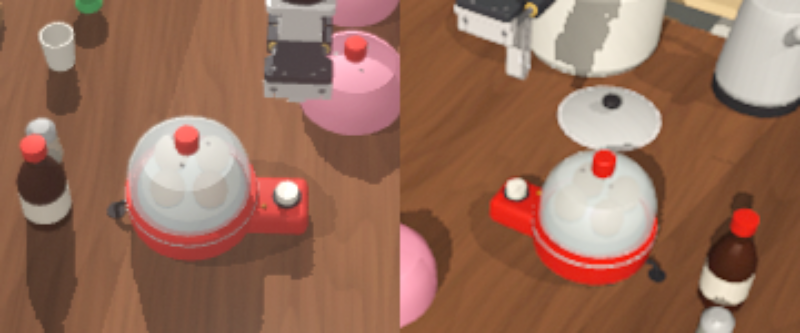

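The dome is seated squarely and released, and the button is clear at about (0.449,0.150). Next is the press, in small steps while watching the force.

```bash
python3 - <<'E'
from h import *
x,y=.4485,.1502
r.move_l([x,y,.12],vel=.12); r.hold(.3); f0=telemetry.current_wrist_force()[2]; print('f0',f0)
r.move_l([x,y,.088],vel=.05,guard=4)
z=.084
while z>.066:
    r.move_l([x,y,z],vel=.02); r.hold(.15)
    f=telemetry.current_wrist_force()[2]-f0; print(round(z,4),telemetry.current_ee_pos()[2].round(4),round(f,2))
    if f>12: break
    z-=.001 if f<7.2 else .0005
r.hold(1); print(telemetry.current_wrist_force()-np.r_[0,0,f0],telemetry.current_ee_pos(),telemetry.current_t())
print([d['at'] for d in models.mark_of('dome','side')][:0]); save('side','i.png'); save('scene','j.png')
cv2.imwrite('pics/ij.png',cv2.resize(np.hstack([cv2.imread('pics/i.png')[180:330,170:350],cv2.imread('pics/j.png')[110:260,240:420]]),(800,333)))
E
```

```text
f0 -0.32542901818514514
0.084 0.0841 0.34
0.083 0.0833 3.73
0.082 0.0822 5.05
0.081 0.0811 5.21
0.08 0.0802 6.17
0.079 0.0792 6.67
0.078 0.0783 6.23
0.077 0.0773 7.4
0.0765 0.0769 7.73
0.076 0.0764 7.28
0.0755 0.0759 8.08
0.075 0.0754 7.82
0.0745 0.0752 9.46
0.074 0.0752 13.99
[-2.47842051 -0.87564798 14.49126121] [0.44881073 0.1502801  0.07516539] 30.8417
[]
```

View pics/ij.png

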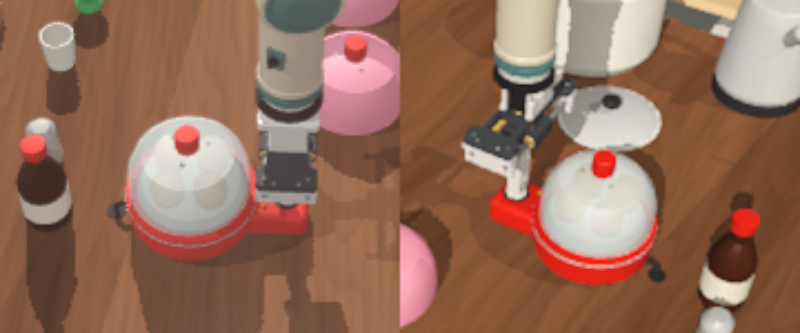

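The fingers are on the button at its stop: the force jumped to about 14.5 N after 8 mm of travel. The dome is still seated and the gripper is clear of it, so I'm handing in.

```bash
python3 - <<'E'
from h import *
print(telemetry.current_wrist_force()); print(r.sign_off())
E
```

```text
[-1.13496623 -0.04779937 13.73677659]
the job is handed in; nothing more can be done
None
```

The clear dome is seated squarely on the egg cooker and released, the start button is held at its stop with about 14 N, and the job is handed in; no verdict came back.

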